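# Change the tube holder under the mixer's sprung hold-down arm

## Task

Swap the tube holders on the mixer: swing its sprung hold-down arm back until it stays open, move the empty holder out onto the white pad in the steel tray, set the full holder (all eight tubes capped) flat in the mixer's nest in its place, and bring the arm over again so that it bears down on the full holder. Keep the full holder upright and leave the other things on the table and tray where they are.

Things in the scene. Friction and masses are not known exactly. Their poses are not given: they have to be found in the camera images.
- hold_arm (a joint): Steel hold-down arm, hinged about the nest's x axis; rad. 0: level, foot bearing on a 54 mm holder (about 10 N); -0.2: lower stop. Grows as it swings up and back to the stop at 1.85. An over-centre spring pulls it down below 1.40 and back above 1.40, where it stays open by itself. 4 to 9 N at the bail lifts it, 3 to 4 N brings it off the back stop; damped, it falls in under a second.
- hinge (a point): Hinge axis of the arm (along x), 80 mm from the nest's centre to the nest's +y and 80 above the deck, between dark cheeks 94 high. The arm, 14 wide and 12 thick, at joint 0 runs level from the hinge to -y; its 22 mm rubber foot is then over the nest's centre. Open, it stands up behind the nest, leaning 0.28 rad away from it.
- bail (a point): Middle of the bail at the arm's end: a round bar 11 mm thick along the nest's x, 49 mm clear between its two side prongs, to be pinched or pushed. At joint 0 it lies 128 mm from the hinge to -y and 32 above it; it swings with the arm on a 132 mm radius. Its axes turn with the arm. The cross-piece that carries it lies 26 mm nearer the hinge and 32 lower.
- nest (a point): Centre of the nest, on the deck of the mixer (fixed white box 200 x 230, deck 75 above the table). x: long way of the nest, y: to the hinge, z up. Inside 104 x 52 mm between steel rails 5 high at the ends and corners (long sides open in the middle 64 mm): 4 mm play all round a holder, either end first.
- empty_mid (a point): White plastic tube holder, a block 96 long (its x) x 44 wide (its y) x 54 high (z), with eight tube places in its top: 2 x 2 at each end, and a bare land about 25 mm long in the middle. All places empty (dark holes), about 0.16 kg. At the start in the nest, under the arm's foot. The point is at its centre, 27 mm above its underside.
- full_mid (a point): White plastic tube holder, a block 96 long (its x) x 44 wide (its y) x 54 high (z), with eight tube places in its top: 2 x 2 at each end, and a bare land about 25 mm long in the middle. All places hold tubes with grey caps (15 wide, 9 high), about 0.25 kg. At the start flat in one of the four quarters of the tray. The point is at its centre, 27 mm above its underside.
- half_mid (a point): White plastic tube holder, a block 96 long (its x) x 44 wide (its y) x 54 high (z), with eight tube places in its top: 2 x 2 at each end, and a bare land about 25 mm long in the middle. Only the four places at one end have capped tubes. In the tray; leave it. The point is at its centre.
- pad_top (a point): Centre of the top of the white paper pad, 125 (its x) x 75 (its y) x 2 mm, flat and fixed in one quarter of the tray. The empty holder is to stand on it, any way round.
- tray: Shallow steel tray, fixed, 310 (x) x 290 (y), floor 3 mm, rim 14 mm high; origin under its centre. Its four quarters (centres about 68 mm in x and 70 mm in y from its centre) hold the full holder, the half-filled holder, the slide box and the pad in any order.
- slide_box: Low white box with paper label 90 x 50 x 30, in the tray; leave it. Origin: centre of its underside.
- syringe: Capped syringe about 110 long, 20 high, lying along x in the middle of the tray; leave it. Origin: under its middle.
- spray: White bottle, 50 mm diameter, 170 high, standing between the mixer and the tray; leave it. Origin: centre of its underside.

How it is judged:
On the way, in this order (a step that is already met when the one before it is completed fails the run):
1. the hold-down arm has been swung back and stays open, the empty holder still in the nest (value of joint hold_arm above 1.6 rad and horizontal distance between empty_mid and nest below 0.03 m), for 0.2 s.
2. the full holder stands in the nest with the arm still open (horizontal distance between full_mid and nest below 0.009 m and z of full_mid in the frame of nest between 0.023 and 0.03 m and angle between the x axis of full_mid and the x axis of nest, either way round below 0.15 rad and angle between full_mid's own z axis and vertical below 0.08 rad and value of joint hold_arm above 1.3 rad), for 0.2 s.
At the end, for the whole second after the job is handed in: Full holder at rest flat in the nest (centre within 9 mm, long axis within 0.15 rad, tilt under 0.08 rad); arm down on it (joint within 0.06 rad of level, over 3 N); empty holder resting flat on the pad (centres within 35 mm, tilt under 0.08 rad) (horizontal distance between full_mid and nest below 0.009 m and z of full_mid in the frame of nest between 0.023 and 0.03 m and angle between the x axis of full_mid and the x axis of nest, either way round below 0.15 rad and angle between each of full_mid, empty_mid's own z axis and vertical below 0.08 rad and horizontal distance between empty_mid and pad_top below 0.035 m and z of empty_mid in the frame of pad_top between 0.022 and 0.031 m and value of joint hold_arm between -0.06 and 0.06 rad and contact force between hold_arm and full above 3 N and linear speed of full below 0.02 m/s); the robot touches nothing.
It fails at once if the full holder is tipped by more than 0.6 rad (angle between full_mid's own z axis and vertical above 0.6 rad).
It fails at once if another thing is moved by more than 30 mm (distance of any of half_mid, slide_box, syringe, spray from where it was at the start of the episode above 0.03 m).
It also fails if it takes over 72 s, if anything falls off the work surface, if the arm or the gripper's body presses on something with over 40 N, if the wrist force passes 120 N, or if a joint passes its speed limit or range.

## Robot

A 6-joint arm with a two-finger parallel gripper is mounted at the origin on the work surface. World frame = base frame: x ahead of the robot, y to its left, z up, the work surface at z = 0. Lengths are in m, angles in rad, forces in N, time in s.
With the tool pointing down it reaches from about 0.275 to 0.725 m from the base axis. Payload 5.6 kg.
Tool frame: the origin (TCP) lies at the very end of the fingers, on their centre line; the grasp point (between the pads) lies 19 mm behind it; z points along the fingers, y is the line along which they close (so a half turn about z gives the same grasp; the last joint's range is limited). The gripper opens to 85 mm and grips with 20 to 120 N. Pads are 22 mm wide; open, the fingers measure 114 mm over their backs; the gripper's body (76 mm by 85 mm) begins 54 mm behind the grasp point. The pads swing forward as they close: fully open they stand 13 mm farther back than shut.
Start: joints at [-0.864, 0.255, 0.108, 0, -1.424, -0.285], TCP at [0.225, -0.502, 0.231] pointing down, gripper open.
Joint ranges: [-2.95, 2.95], [-1.21, 1.97], [-1.09, 1.5], [-2.87, 1.71], [-2.94, -0.07], [-3.05, 3.05]. Speed limits (rad/s): [2.57, 2.57, 3.14, 3.14, 3.14, 3.14].

## Interface

Orientations are given as a unit quaternion [w, x, y, z].
In Python, from bench import * gives the robot as it stands.
- The arm moves only by the tool arm_command, never from a script. Its argument "rows" is a list of rows, each a list of 3 entries, a list of its own where there are three numbers: the shift along the tool's x, y, z in mm, then the turn, a rotation vector about the tool's x, y, z in rad, then the finger opening in mm, from 0 to 85.4. In form: [[[x, y, z], [wx, wy, wz], grip], ...]. A call has 1 to 20 rows; each row is the pose to reach, as a shift and turn from the pose commanded when the call began, along the tool's axes at that moment; what a row does not reach only later rows make up. A row lasts 1/10 s, in which the tool goes at most 50 mm and 8.59 degrees, less where a joint would pass 70% of its speed; a pose out of reach is approached as far as the arm can. A call with a gripper value outside its range is refused whole. The fingers move at their own pace and stop on an object; the grip force is fixed at half the most. Time passes only in rows, so rows that repeat a pose let the fingers close. It gives the time, the measured TCP pose, the force, the opening and the grip force at its end, in the units of the state.
- observe(): the state, without advancing time (a new reading comes with each control period).
- grab_frame(name): name is "side" or "top"; returns (picture, depth): 420x560x3 uint8, red, green, blue; 420x560 float32, m along the optical axis (not along the pixel's ray), 0 where there is no reading.
- get_calibration(name): a dict with "fx", "fy", "cx", "cy" (pixels), "eye" and "attitude" of the camera in the world. Camera axes: x right, y up, looking along -z (the intrinsics and any distortion apply to the point x, -y, -z); pixel columns grow to the right and rows downward; lengths in m; the calibration is good to about 2 mm. A picture is of the moment at which its call begins. get_calibration takes no time and is no camera call.
- job_done(): hands the job in; it is judged then, once.
The state is a dict: "clock": time; "joint_positions": joint angles; "dq": joint speeds; "effort": joint torques, N m; "ee_pos": TCP position; "orientation": TCP orientation; "ft_force": force on the tool from outside, world axes, zero at the start; "wrist_torque": the same for the moment, N m; "gripper_width": opening from 0.0 (shut) to 1.0 (fully open); "gripper_force": force on a finger pad.
Only numpy, scipy, OpenCV 4.12 (cv2) and the standard library are available. Lean on these libraries where they do the work, as an engineer would, in place of code of your own. Each camera call takes 0.05 s, during which the arm holds its last target. There are 200 camera calls.

## Working session

There is one attempt and no reset: what is moved stays moved. The work goes in short steps, Python scripts to look and compute and a tool call to move; the robot and the scene stay as the last step left them, time stands still between calls to the robot, and variables do not carry over. Pictures are saved under pics/ and viewed, at most 10 in all, crops included, and the job is handed in when it is done.

Besides the shell and the picture viewer there is one more tool, called after ">>>" as a command line: name --argument value ..., lists and objects as JSON in quotes. arm_command: Moves the arm, as the interface text tells. Its arguments: {"type":"object","properties":{"rows":{"type":"array"}},"required":["rows"]}

```bash
ls; mkdir -p pics
python3 - <<'E'
from bench import *
import cv2,numpy as np
for n in("side","top"):
    p,d=grab_frame(n);cv2.imwrite(f"pics/{n}0.png",p[:,:,::-1]);np.save(f"{n}0.npy",d);print(n,get_calibration(n),d.min(),d.max())
print(observe())
E
```

```text
pics
side {'fx': 539.4012211866717, 'fy': 539.4012211866717, 'cx': 282.4455996952514, 'cy': 204.96949135107084, 'eye': array([0.12631962, 1.01898987, 0.7776512 ]), 'attitude': array([-0.14700489, -0.08919043,  0.47885894,  0.86088835])} 0.0 3.9319506
top {'fx': 540.2359081730463, 'fy': 540.2359081730463, 'cx': 281.50732055713235, 'cy': 213.0563999669629, 'eye': array([0.32155414, 0.01153481, 1.3023095 ]), 'attitude': array([-0.69713385, -0.0609496 ,  0.05202113,  0.71244884])} 0.0 2.2546148
{'clock': 0.1, 'joint_positions': array([-8.64393912e-01,  2.55682877e-01,  1.07135022e-01, -4.33167079e-04,
       -1.42391056e+00, -2.84581292e-01]), 'dq': array([-0.00104217, -0.00020988,  0.00250678,  0.00134226,  0.00115275,
       -0.00123263]), 'effort': array([-1.02128535e-03, -3.87605667e+01,  2.38473129e+01,  5.37773475e+00,
       -3.79282515e-03, -6.93623974e-06]), 'ee_pos': array([ 0.22504224, -0.50136229,  0.2304876 ]), 'orientation': array([-2.06671164e-04, -2.09319123e-01,  9.77847007e-01,  8.32955564e-04]), 'ft_force': array([-0.74355975, -0.54724432,  0.46789885]), 'wrist_torque': array([ 0.02250177, -0.05608727,  0.03956652]), 'gripper_force': 0.0, 'gripper_width': 0.9988573060719165}
```

View pics/side0.png

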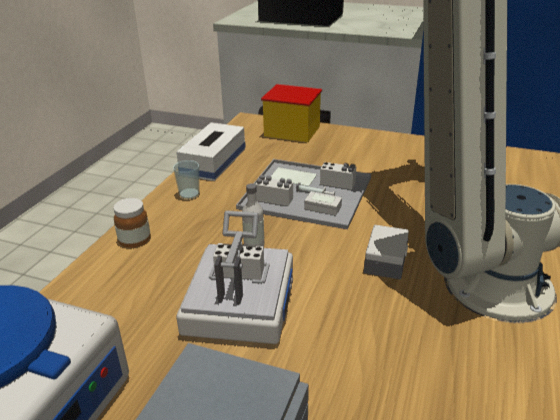

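View pics/top0.png

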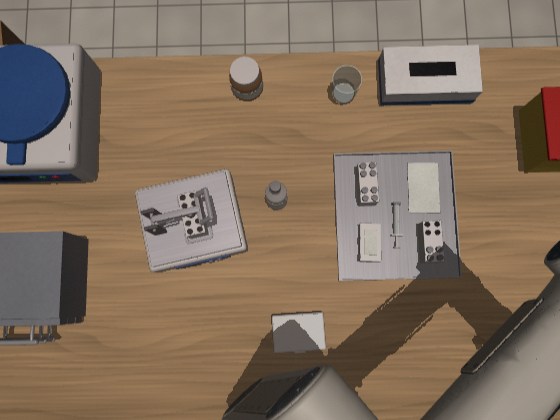

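The top view shows the mixer at about (190,220) with the hinge on its left, the spray at (276,193) and the tray at (395,215). The pad is at (424,187). The capped holders are at (368,182) and (432,240), so I'll enlarge both areas.

```bash
cat > h.py <<'E'
from bench import *
import cv2,numpy as np
from scipy.spatial.transform import Rotation as R
def Rq(q): return R.from_quat([q[1],q[2],q[3],q[0]])
def world(n,d,u,v,z=None):
    """pixel -> world, by depth, or by intersection with height z"""
    c=get_calibration(n);ray=np.array([(u-c['cx'])/c['fx'],-(v-c['cy'])/c['fy'],-1])
    r=Rq(c['attitude']).apply(ray)
    s=d[int(round(v)),int(round(u))] if z is None else (z-c['eye'][2])/r[2]
    return c['eye']+s*r
def cloud(n,d):
    c=get_calibration(n);v,u=np.mgrid[:420,:560]
    r=np.stack([(u-c['cx'])/c['fx'],-(v-c['cy'])/c['fy'],-np.ones_like(u)],-1)*d[...,None]
    return Rq(c['attitude']).apply(r.reshape(-1,3)).reshape(420,560,3)+c['eye']
E
python3 - <<'E'
from h import *
t=cv2.imread("pics/top0.png")
a=cv2.resize(t[145:285,325:465],None,fx=4,fy=4,interpolation=cv2.INTER_CUBIC)
cv2.imwrite("pics/tray.png",a)
b=cv2.resize(t[160:280,125:285],None,fx=5,fy=5,interpolation=cv2.INTER_CUBIC)
cv2.imwrite("pics/mix.png",b)
d=np.load("top0.npy");P=cloud("top",d)
# tops by height band
def rect(name,u0,u1,v0,v1,z0,z1):
    q=P[v0:v1,u0:u1].reshape(-1,3);q=q[(q[:,2]>z0)&(q[:,2]<z1)]
    (c,s,a)=cv2.minAreaRect(q[:,:2].astype(np.float32));print(name,len(q),np.round(c,4),np.round(s,4),round(a,1),"z",np.round(np.median(q[:,2]),4))
rect("mixer deck",125,255,165,275,.065,.083)
rect("fullish",350,388,150,212,.045,.08)
rect("halfish",415,450,212,268,.045,.08)
rect("slide",350,390,215,270,.025,.045)
rect("empty",175,212,185,245,.118,.14)
rect("tray",325,465,145,285,.001,.02)
rect("arm/bail",125,260,165,275,.15,.24)
for u,v in [(150,215),(190,220),(276,187),(424,187)]: print(u,v,world("top",d,u,v))
E
```

```text
mixer deck 5336 [0.5117 0.2394] [0.1938 0.2229] 11.7 z 0.0747
fullish 775 [ 0.5908 -0.1795] [0.0957 0.0449] 1.3 z 0.0587
halfish 835 [ 0.4488 -0.3222] [0.0957 0.0457] 0.4 z 0.0575
slide 815 [ 0.452  -0.1808] [0.0502 0.0887] 87.1 z 0.0328
empty 606 [0.5153 0.2248] [0.0974 0.0445] 13.0 z 0.129
tray 11496 [ 0.5249 -0.2517] [0.3439 0.3456] 88.1 z 0.0039
arm/bail 904 [0.5108 0.2466] [0.0696 0.1517] 11.2 z 0.1624
150 215 [0.50815711 0.30655721 0.16038772]
190 220 [0.50057483 0.22667263 0.12601606]
276 187 [0.56106112 0.03460375 0.17023189]
424 187 [ 0.58620521 -0.3218631   0.01124393]
```

View pics/tray.png

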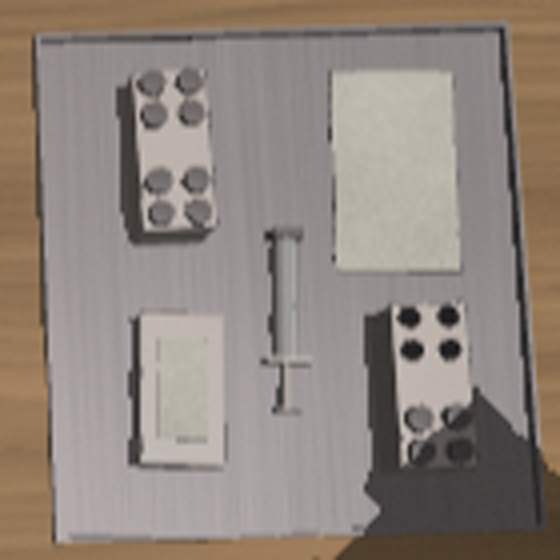

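View pics/mix.png

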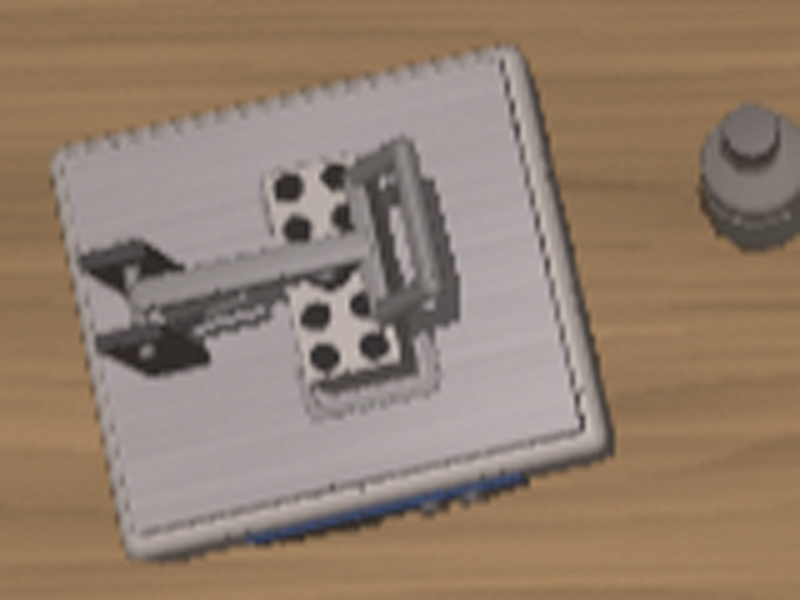

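The holder at (368,182) has eight caps, so it is the full one. The one at (432,240) has caps at only one end. In the mixer crop the bail is the bar from about (400,145) to (432,300), nearest the spray. Next I'll locate the bail and hinge and write a helper for the shifts.

```bash
cat >> h.py <<'E'
def shift(p,yaw,pose=None):
    """shift (mm) and turn from the present pose to TCP p, tool down, tool y at world heading yaw (deg)"""
    s=observe();p0,r0=(np.array(s['ee_pos']),Rq(s['orientation'])) if pose is None else pose
    a=np.radians(yaw);y=np.array([np.cos(a),np.sin(a),0]);z=np.array([0,0,-1.]);x=np.cross(y,z)
    r=R.from_matrix(np.stack([x,y,z],1))
    print("shift",np.round(r0.inv().apply(np.array(p)-p0)*1000,1),"turn",np.round((r0.inv()*r).as_rotvec(),3))
    return np.array(p),r
E
python3 - <<'E'
from h import *
d=np.load("top0.npy");P=cloud("top",d)
a=np.radians(11.7);X=np.array([np.cos(a),np.sin(a)]);Y=np.array([-np.sin(a),np.cos(a)])
q=P[165:275,125:260].reshape(-1,3)
b=q[(q[:,2]>.18)&(q[:,2]<.23)];print("bail n",len(b),np.median(b,0),b[:,2].max())
c=cv2.minAreaRect(b[:,:2].astype(np.float32));print(c)
k=q[(q[:,2]>.16)&(q[:,2]<.178)];l=np.c_[k[:,:2]@X,k[:,:2]@Y,k[:,2]];print("cheek y-range",l[:,1].min(),l[:,1].max())
e=q[(q[:,2]>.118)&(q[:,2]<.14)];print("empty local",np.percentile(e[:,:2]@X,[1,99]),np.percentile(e[:,:2]@Y,[1,99]))
# cheeks = back-most tall
kk=l[l[:,1]>.15+.08+ -.0];print(kk.min(0),kk.max(0))
print("bail local",np.percentile(b[:,:2]@X,[2,50,98]),np.percentile(b[:,:2]@Y,[2,50,98]))
print("pad",world("top",d,423.7,187.5,.005))
bail=np.r_[np.array(c[0]),.187]
print("over",end=' ');shift(bail+[0,0,.06],101.7)
E
```

```text
bail n 190 [0.52393738 0.17774498 0.1899845 ] 0.19805700490867362
((0.523717999458313, 0.1816180944442749), (0.06963986158370972, 0.018934696912765503), 13.166500091552734)
cheek y-range 0.07511575187348433 0.2138780562270906
empty local [0.50188869 0.59667219] [0.09346444 0.2099102 ]Traceback (most recent call last):
  File "<stdin>", line 10, in <module>
    return umr_minimum(a, axis, None, out, keepdims, initial, where)
ValueError: zero-size array to reduction operation minimum which has no identity
```

Run:
```python
from h import *
shift([.5241,.178,.25],101.7)
d=np.load("top0.npy");print("pad",world("top",d,423.7,187.5,.005))
```

```text
shift [-551.   497.4  -18.7] turn [ 0.002 -0.     0.218]
pad [ 0.58625745 -0.32266811  0.005     ]
```

>>> arm_command --rows '[[[0, 0, -40], [0, 0, 0.1], 85], [[-30, 25, -70], [0, 0, 0.218], 60], [[-65, 60, -70], [0, 0, 0.218], 30], [[-551, 497.4, -70], [0, 0, 0.218], 30], [[-551, 497.4, -70], [0, 0, 0.218], 30], [[-551, 497.4, -70], [0, 0, 0.218], 30], [[-551, 497.4, -70], [0, 0, 0.218], 30], [[-551, 497.4, -70], [0, 0, 0.218], 30], [[-551, 497.4, -70], [0, 0, 0.218], 30], [[-551, 497.4, -70], [0, 0, 0.218], 30], [[-551, 497.4, -70], [0, 0, 0.218], 30], [[-551, 497.4, -70], [0, 0, 0.218], 30], [[-551, 497.4, -70], [0, 0, 0.218], 30], [[-551, 497.4, -70], [0, 0, 0.218], 30], [[-551, 497.4, -70], [0, 0, 0.218], 30], [[-551, 497.4, -70], [0, 0, 0.218], 30], [[-551, 497.4, -30], [0, 0, 0.218], 30], [[-551, 497.4, -18.7], [0, 0, 0.218], 30], [[-551, 497.4, -18.7], [0, 0, 0.218], 30]]'

```text
clock: 2.0
ee_pos: [0.5229, 0.1765, 0.2478]
orientation: [-0.003, -0.102, 0.995, -0.001]
ft_force: [0.2, -0.1, 0.5]
gripper_width: 0.356
gripper_force: 0.0
```

Run:
```python
from h import *
print(observe()['ee_pos'],observe()['joint_positions'])
shift([.5241,.178,.172],101.7)
```

```text
[0.52286434 0.17650709 0.2478337 ] [ 6.09003979e-01  2.58942528e-01  1.55004127e-01 -1.92493615e-04
 -1.47273945e+00 -1.97609607e+00]
shift [-1.9  1.4 75.8] turn [-0.002 -0.005 -0.001]
```

>>> arm_command --rows '[[[-1, 1.4, 40], [0, 0, 0], 30], [[-1, 1.4, 70], [0, 0, 0], 30], [[-1, 1.4, 76], [0, 0, 0], 30], [[-1, 1.4, 76], [0, 0, 0], 0], [[-1, 1.4, 76], [0, 0, 0], 0], [[-1, 1.4, 76], [0, 0, 0], 0], [[-1, 1.4, 76], [0, 0, 0], 0]]'

```text
clock: 2.7
ee_pos: [0.5254, 0.1796, 0.1761]
orientation: [0.001, -0.102, 0.995, 0.001]
ft_force: [-4.4, 1.7, 5.4]
gripper_width: 0.104
gripper_force: 59.4
```

Run:
```python
from h import *
s=observe();print(s['ee_pos'],s['gripper_width'],s['gripper_force'],s['ft_force'])
p,d=grab_frame("side");cv2.imwrite("pics/s1.png",cv2.resize(p[130:350,130:330],None,fx=2.7,fy=2.7,interpolation=cv2.INTER_CUBIC)[:,:,::-1])
# arc shifts: relative to joint 0
for j in np.arange(.1,1.61,.1):
    th=np.arctan2(32,128)+j;th0=np.arctan2(32,128);r=131.9
    print(round(j,2),"toolY",round(r*(np.cos(th0)-np.cos(th)),1),"toolZ",round(-r*(np.sin(th)-np.sin(th0)),1))
```

```text
[0.52543324 0.17960496 0.1760691 ] 0.10442226388644348 59.405112862586975 [-4.35056286  1.72097605  5.36352909]
0.1 toolY 3.8 toolZ -12.6
0.2 toolY 8.9 toolZ -24.8
0.3 toolY 15.2 toolZ -36.4
0.4 toolY 22.6 toolZ -47.3
0.5 toolY 31.0 toolZ -57.4
0.6 toolY 40.4 toolZ -66.7
0.7 toolY 50.7 toolZ -74.9
0.8 toolY 61.8 toolZ -82.1
0.9 toolY 73.5 toolZ -88.1
1.0 toolY 85.7 toolZ -93.0
1.1 toolY 98.4 toolZ -96.6
1.2 toolY 111.4 toolZ -98.9
1.3 toolY 124.6 toolZ -99.9
1.4 toolY 137.7 toolZ -99.5
1.5 toolY 150.8 toolZ -97.9
1.6 toolY 163.7 toolZ -95.0
```

View pics/s1.png

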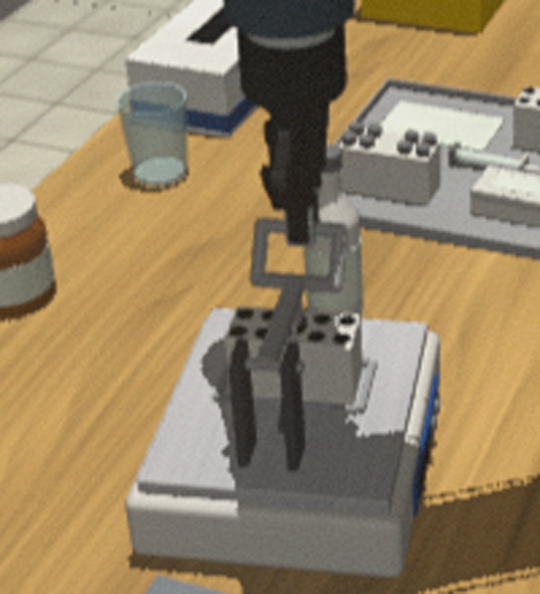

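The fingers hold the bail with 59 N on the pads, and in the crop they are inside the frame at about (300,230). I'll follow the arc in two stages.

>>> arm_command --rows '[[[0, 3.8, -12.6], [0, 0, 0], 0], [[0, 8.9, -24.8], [0, 0, 0], 0], [[0, 15.2, -36.4], [0, 0, 0], 0], [[0, 22.6, -47.3], [0, 0, 0], 0], [[0, 31, -57.4], [0, 0, 0], 0], [[0, 40.4, -66.7], [0, 0, 0], 0], [[0, 40.4, -66.7], [0, 0, 0], 0]]'

```text
clock: 3.45
ee_pos: [0.5177, 0.2154, 0.2422]
orientation: [0.001, -0.101, 0.995, -0.004]
ft_force: [2.6, -11.0, -2.7]
gripper_width: 0.099
gripper_force: 59.0
```

Run:
```python
from h import *
s=observe();print(s['ee_pos'],s['gripper_width'],s['gripper_force'],s['ft_force'],s['wrist_torque'])
p,d=grab_frame("side");cv2.imwrite("pics/s2.png",cv2.resize(p[130:350,130:330],None,fx=2.7,fy=2.7,interpolation=cv2.INTER_CUBIC)[:,:,::-1])
```

```text
[0.51771331 0.2153573  0.24216322] 0.09929692546133355 59.04440760612488 [  2.63921643 -11.04952272  -2.72584379] [-4.13835556 -0.89106274  0.09811231]
```

>>> arm_command --rows '[[[0, 10.3, -8.2], [0, 0, 0], 0], [[0, 21.4, -15.4], [0, 0, 0], 0], [[0, 33.1, -21.4], [0, 0, 0], 0], [[0, 45.3, -26.3], [0, 0, 0], 0], [[0, 58, -29.9], [0, 0, 0], 0], [[0, 71, -32.2], [0, 0, 0], 0], [[0, 84.2, -33.2], [0, 0, 0], 0], [[0, 97.3, -32.8], [0, 0, 0], 0], [[0, 110.4, -31.2], [0, 0, 0], 0], [[0, 123.3, -28.3], [0, 0, 0], 0], [[0, 123.3, -28.3], [0, 0, 0], 0]]'

```text
clock: 4.6
ee_pos: [0.4911, 0.342, 0.2718]
orientation: [0.001, -0.103, 0.995, 0.002]
ft_force: [-16.7, 2.2, 17.1]
gripper_width: 0.096
gripper_force: 66.8
```

Run:
```python
from h import *
s=observe();print(s['ee_pos'],s['gripper_width'],s['gripper_force'],s['ft_force'],s['wrist_torque'])
p,d=grab_frame("side");cv2.imwrite("pics/s3.png",cv2.resize(p[130:350,130:330],None,fx=2.7,fy=2.7,interpolation=cv2.INTER_CUBIC)[:,:,::-1])
```

```text
[0.49105752 0.34199977 0.27177585] 0.09590702708915648 66.82543516159058 [-16.70034805   2.19251433  17.10668594] [ 0.94305008  6.53276961 -0.306884  ]
```

View pics/s3.png

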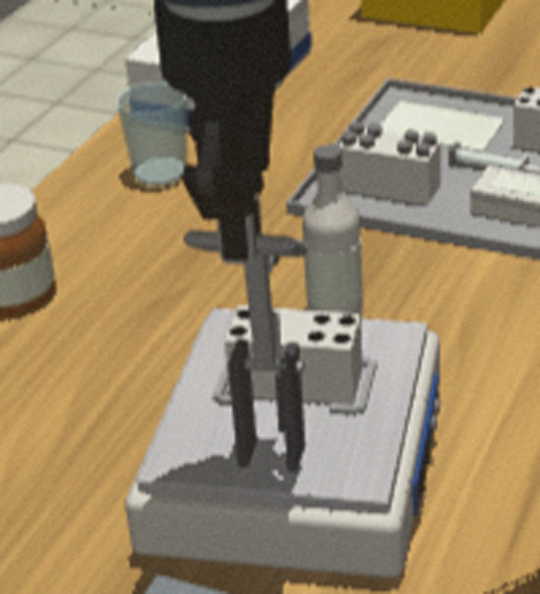

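The arm is upright and past centre, with the fingers at (240,240) still on the bail and the empty holder still in the nest. I'll release and lift.

>>> arm_command --rows '[[[0, 0, 0], [0, 0, 0], 30], [[0, 0, 0], [0, 0, 0], 40], [[0, 0, 0], [0, 0, 0], 40], [[0, 0, -30], [0, 0, 0], 40], [[0, 0, -80], [0, 0, 0], 60], [[0, 0, -110], [0, 0, 0], 70], [[0, -60, -110], [0, 0, 0], 70], [[0, -140, -110], [0, 0, 0], 70], [[0, -225, -110], [0, 0, 0], 70], [[0, -225, -110], [0, 0, 0], 70], [[0, -225, -110], [0, 0, 0], 70], [[0, -225, -110], [0, 0, 0], 70]]'

```text
clock: 5.85
ee_pos: [0.538, 0.115, 0.3797]
orientation: [0.0, -0.099, 0.995, -0.001]
ft_force: [-0.6, -0.4, -0.2]
gripper_width: 0.821
gripper_force: 0.0
```

Run:
```python
from h import *
p,d=grab_frame("top");np.save("t1.npy",d)
cv2.imwrite("pics/t1.png",cv2.resize(p[160:280,125:285],None,fx=5,fy=5,interpolation=cv2.INTER_CUBIC)[:,:,::-1])
P=cloud("top",d)
q=P[160:280,135:250].reshape(-1,3)
e=q[(q[:,2]>.118)&(q[:,2]<.14)];print(cv2.minAreaRect(e[:,:2].astype(np.float32)))
print(observe()['ee_pos'])
shift([.5153,.2248,.25],101.7)
```

```text
((0.5071539878845215, 0.256560742855072), (0.09597846120595932, 0.1107611134648323), 12.767611503601074)
[0.53776867 0.11678544 0.37929793]
shift [  0.6 110.5 129.2] turn [-0.001  0.    -0.004]
```

View pics/t1.png

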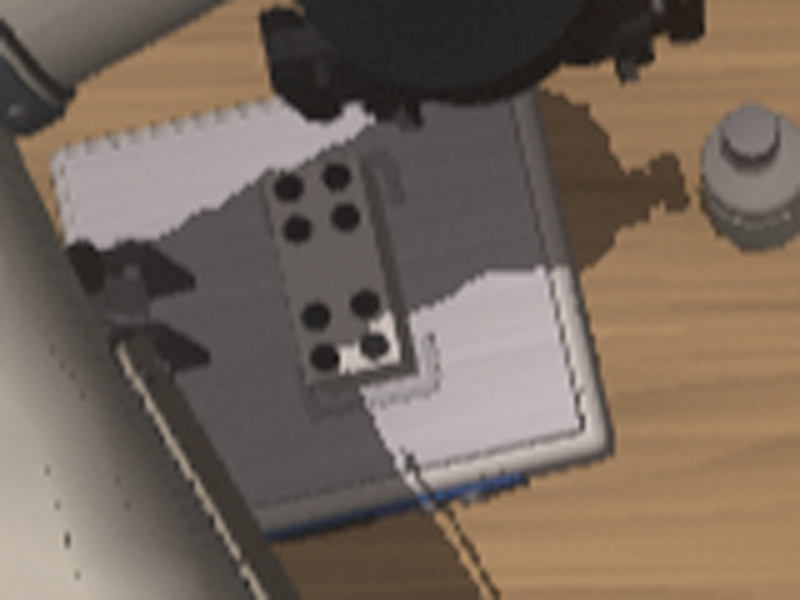

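Run:
```python
from h import *
d=np.load("t1.npy");P=cloud("top",d)
q=P[160+28:160+78,125+50:125+85].reshape(-1,3)
e=q[(q[:,2]>.118)&(q[:,2]<.14)];print(cv2.minAreaRect(e[:,:2].astype(np.float32)))
for u,v in [(128,215),(140,250),(100,250),(165,275),(185,165)]: print(u,v,P[v,u])
p,d=grab_frame("side");cv2.imwrite("pics/s4.png",p[:,:,::-1])
```

```text
((0.5143997669219971, 0.22458049654960632), (0.09614217281341553, 0.04494785889983177), 12.506549835205078)
128 215 [0.41247184 0.17742543 0.749148  ]
140 250 [0.37564339 0.16403511 0.74943117]
100 250 [0.37520749 0.20067008 0.76292046]
165 275 [0.35043465 0.14214136 0.73075172]
185 165 [0.53430841 0.17049717 0.47925007]
```

View pics/s4.png

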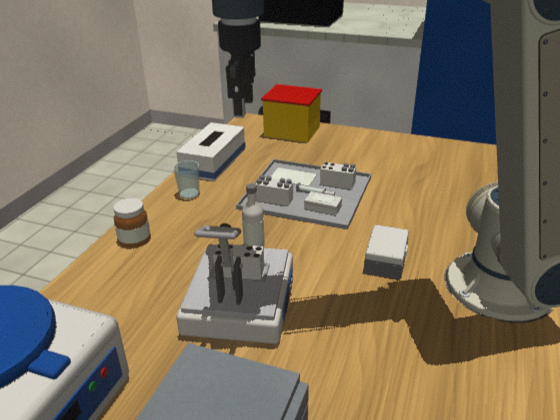

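The side view shows the hold arm standing open, with the bail at (220,230), and the robot links well clear. Now to grasp the empty holder.

Run:
```python
from h import *
a=shift([.5144,.2246,.22],102.1)
shift([.5144,.2246,.1],102.1)
```

```text
shift [  1.4 109.2 159. ] turn [-0.001  0.    -0.01 ]
shift [  1.4 109.3 279. ] turn [-0.001  0.    -0.01 ]
```

>>> arm_command --rows '[[[1.4, 40, 20], [0, 0, -0.01], 62], [[1.4, 80, 60], [0, 0, -0.01], 62], [[1.4, 109, 100], [0, 0, -0.01], 62], [[1.4, 109, 145], [0, 0, -0.01], 62], [[1.4, 109, 190], [0, 0, -0.01], 62], [[1.4, 109, 230], [0, 0, -0.01], 62], [[1.4, 109, 260], [0, 0, -0.01], 62], [[1.4, 109, 279], [0, 0, -0.01], 62], [[1.4, 109, 279], [0, 0, -0.01], 62], [[1.4, 109, 279], [0, 0, -0.01], 30], [[1.4, 109, 279], [0, 0, -0.01], 30], [[1.4, 109, 279], [0, 0, -0.01], 30], [[1.4, 109, 279], [0, 0, -0.01], 30]]'

```text
clock: 7.25
ee_pos: [0.5146, 0.2264, 0.1014]
orientation: [0.001, -0.107, 0.994, 0.001]
ft_force: [0.2, 1.1, 4.3]
gripper_width: 0.503
gripper_force: 63.1
```

Run:
```python
from h import *
s=observe();p=s['ee_pos'];print(p,s['gripper_width'],s['gripper_force'],s['ft_force'])
shift([.5144,.2246,.30],102.1)
# pad: TCP height above underside kept
z=p[2]-.075
shift([.5863,-.3227,.30],91); shift([.5863,-.3227,.005+z+.001],91)
```

```text
[0.51461752 0.22638889 0.10143077] 0.5032191562217428 63.08851718902588 [0.16062266 1.13282395 4.27779336]
shift [ 1.000e-01 -1.400e+00 -1.986e+02] turn [0.001 0.003 0.003]
shift [  46.2 -551.5 -199.4] turn [0.002 0.002 0.197]
shift [  46.8 -551.9   68.2] turn [0.002 0.002 0.197]
```

>>> arm_command --rows '[[[0, 0, -30], [0, 0, 0], 30], [[0, 0, -75], [0, 0, 0], 30], [[0, 0, -120], [0, 0, 0], 30], [[2, -25, -160], [0, 0, 0], 30], [[5, -60, -190], [0, 0, 0.02], 30], [[8, -105, -199], [0, 0, 0.05], 30], [[12, -150, -199], [0, 0, 0.07], 30], [[16, -195, -199], [0, 0, 0.09], 30], [[20, -240, -199], [0, 0, 0.11], 30], [[24, -285, -199], [0, 0, 0.13], 30], [[28, -330, -199], [0, 0, 0.15], 30], [[32, -375, -199], [0, 0, 0.17], 30], [[36, -420, -199], [0, 0, 0.19], 30], [[40, -465, -199], [0, 0, 0.197], 30], [[44, -510, -199], [0, 0, 0.197], 30], [[46.2, -540, -199], [0, 0, 0.197], 30], [[46.2, -551.5, -199], [0, 0, 0.197], 30], [[46.2, -551.5, -199], [0, 0, 0.197], 30], [[46.2, -551.5, -199], [0, 0, 0.197], 30]]'

```text
clock: 9.15
ee_pos: [0.5858, -0.3225, 0.2988]
orientation: [-0.0, -0.008, 1.0, 0.0]
ft_force: [1.0, 0.1, -1.3]
gripper_width: 0.506
gripper_force: 62.5
```

Run:
```python
from h import *
s=observe();print(s['ee_pos'],s['gripper_width'],s['gripper_force'],s['ft_force'])
shift([.5863,-.3227,.06],91); shift([.5863,-.3227,.0325],91)
p,d=grab_frame("top");np.save("t2.npy",d);cv2.imwrite("pics/t2.png",p[:,:,::-1])
```

```text
[ 0.58584721 -0.32250404  0.29878985] 0.5064250134371029 62.50610947608948 [ 1.04815497  0.08831974 -1.32724174]
shift [ -0.5  -0.3 238.8] turn [ 0.001 -0.    -0.   ]
shift [ -0.5  -0.4 266.3] turn [ 0.001 -0.    -0.   ]
```

View pics/t2.png

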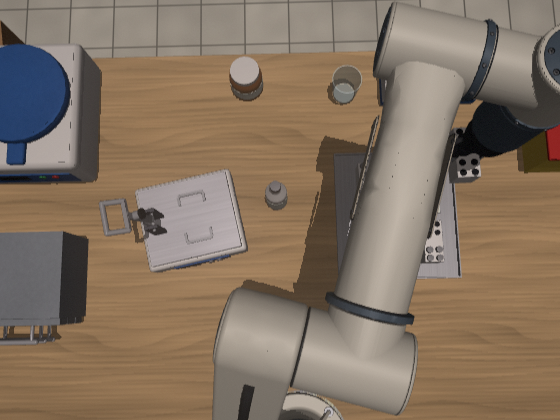

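The empty holder is in the gripper at (465,168), the arm has stayed open, and the empty nest shows its rails around (194,216). I'll lower the holder onto the pad.

>>> arm_command --rows '[[[0, 0, 45], [0, 0, 0], 30], [[0, 0, 90], [0, 0, 0], 30], [[0, 0, 135], [0, 0, 0], 30], [[0, 0, 180], [0, 0, 0], 30], [[0, 0, 220], [0, 0, 0], 30], [[0, 0, 245], [0, 0, 0], 30], [[0, 0, 258], [0, 0, 0], 30], [[0, 0, 266], [0, 0, 0], 30], [[0, 0, 266], [0, 0, 0], 30], [[0, 0, 266], [0, 0, 0], 30]]'

```text
clock: 10.2
ee_pos: [0.5869, -0.3234, 0.0349]
orientation: [0.001, -0.009, 1.0, -0.001]
ft_force: [0.8, -1.1, -1.9]
gripper_width: 0.506
gripper_force: 62.5
```

Run:
```python
from h import *
s=observe();print(s['ee_pos'],s['gripper_width'],s['gripper_force'],s['ft_force'])
shift([.5863,-.3227,.0325],91)
d=np.load("t2.npy");P=cloud("top",d)
t=cv2.imread("pics/t2.png")
cv2.imwrite("pics/nest.png",cv2.resize(t[180:255,160:230],None,fx=8,fy=8,interpolation=cv2.INTER_CUBIC))
```

```text
[ 0.58693071 -0.32338094  0.03485095] 0.5056586397535044 62.47727036476135 [ 0.76298943 -1.12243325 -1.88934767]
shift [0.6 0.7 2.3] turn [-0.001  0.003 -0.   ]
```

View pics/nest.png

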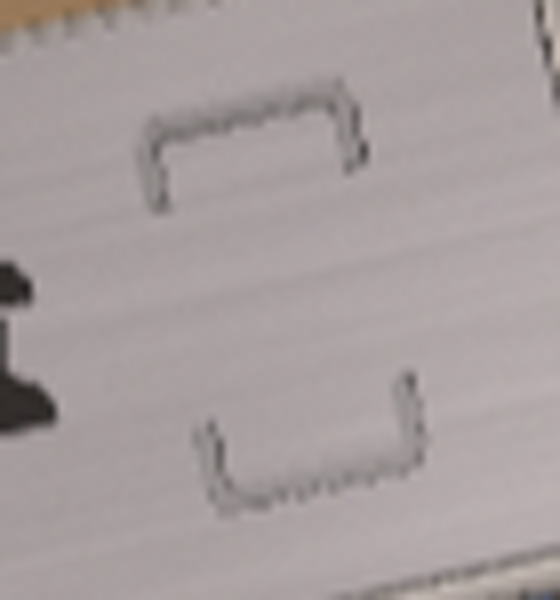

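The nest rails' outer corners are at (150,128), (340,88), (225,505) and (420,462) in this crop. I'll lower 2 mm more, release, and work out the nest pose.

>>> arm_command --rows '[[[0, 0, 2], [0, 0, 0], 30], [[0, 0, 2], [0, 0, 0], 30], [[0, 0, 2], [0, 0, 0], 50], [[0, 0, 2], [0, 0, 0], 60], [[0, 0, 2], [0, 0, 0], 60], [[0, 0, -30], [0, 0, 0], 60], [[0, 0, -80], [0, 0, 0], 60], [[0, 0, -110], [0, 0, 0], 60]]'

```text
clock: 11.0
ee_pos: [0.5868, -0.3241, 0.1473]
orientation: [0.002, -0.009, 1.0, -0.001]
ft_force: [0.7, 0.8, 0.4]
gripper_width: 0.701
gripper_force: 0.0
```

Run:
```python
from h import *
d=np.load("t2.npy")
C=[world("top",d,x/8+160-.44,y/8+180-.44,.079)[:2] for x,y in [(150,128),(340,88),(225,505),(420,462)]]
C=np.array(C);print(C);print("nest",C.mean(0));
v=(C[0]-C[2]+C[1]-C[3]);print("yaw",np.degrees(np.arctan2(v[1],v[0])), np.linalg.norm(v)/2)
w=(C[0]-C[1]+C[2]-C[3]);print("yaw y",np.degrees(np.arctan2(w[1],w[0]))-90,np.linalg.norm(w)/2)
# full holder refine from the first picture: top face z .057
d0=np.load("top0.npy");P=cloud("top",d0)
q=P[150:212,350:388].reshape(-1,3)
for a,b in[(.045,.062),(.062,.07)]:
    e=q[(q[:,2]>a)&(q[:,2]<b)];print(cv2.minAreaRect(e[:,:2].astype(np.float32)))
E0=[world("top",d0,x/4+325-.4,y/4+145-.4,.057)[:2] for x,y in [(133,72),(200,70),(147,232),(216,228)]]
E0=np.array(E0);print(E0,E0.mean(0))
print(observe()['ee_pos'])
shift([.5908,-.1795,.2],91.3)
```

```text
[[0.56549273 0.26273258]
 [0.57599305 0.20773963]
 [0.45556099 0.24022444]
 [0.46664725 0.18456671]]
nest [0.5159235  0.22381584]
yaw 11.767847867917094 0.11199263067912349
yaw y 11.039047646398359 0.056368321328531874
((0.5907584428787231, -0.17951756715774536), (0.09573908150196075, 0.044906988739967346), 1.3158318996429443)
((0.5905032157897949, -0.17830973863601685), (0.09246749430894852, 0.04003562033176422), 2.009603977203369)
[[ 0.63936558 -0.15784864]
 [ 0.6396208  -0.19742771]
 [ 0.54309048 -0.161875  ]
 [ 0.54453098 -0.20219991]] [ 0.59165196 -0.17983782]
[ 0.58677166 -0.32405155  0.14725778]
shift [ -6.7 144.3 -53.1] turn [-0.003  0.004 -0.006]
```

>>> arm_command --rows '[[[-2, 45, -10], [0, 0, 0], 62], [[-4, 90, -10], [0, 0, 0], 62], [[-6.5, 130, -10], [0, 0, 0], 62], [[-6.5, 144.3, 0], [-0.003, 0.004, -0.006], 62], [[-6.5, 144.3, 25], [-0.003, 0.004, -0.006], 62], [[-6.5, 144.3, 45], [-0.003, 0.004, -0.006], 62], [[-6.5, 144.3, 45], [-0.003, 0.004, -0.006], 62]]'

```text
clock: 11.7
ee_pos: [0.5877, -0.1784, 0.0947]
orientation: [-0.005, -0.011, 1.0, 0.002]
ft_force: [-1.5, 0.6, -0.6]
gripper_width: 0.725
gripper_force: 0.0
```

Run:
```python
from h import *
print(observe()['ee_pos']);shift([.5909,-.1797,.029],91.5)
```

```text
[ 0.58773798 -0.17839266  0.09470062]
shift [-3.8 -1.7 65.7] turn [ 0.004 -0.01  -0.004]
```

>>> arm_command --rows '[[[-2, -1, 25], [0.002, -0.004, 0], 62], [[-2, -1, 45], [0.002, -0.004, 0], 62], [[-2, -1, 60], [0.002, -0.004, 0], 62], [[-2, -1, 65], [0.002, -0.004, 0], 62], [[-2, -1, 65], [0.002, -0.004, 0], 62], [[-2, -1, 65], [0.002, -0.004, 0], 30], [[-2, -1, 65], [0.002, -0.004, 0], 30], [[-2, -1, 65], [0.002, -0.004, 0], 30], [[-2, -1, 65], [0.002, -0.004, 0], 30]]'

```text
clock: 12.6
ee_pos: [0.5928, -0.1797, 0.0347]
orientation: [0.001, -0.012, 1.0, 0.0]
ft_force: [-0.8, 1.6, 5.4]
gripper_width: 0.502
gripper_force: 63.1
```

Run:
```python
from h import *
s=observe();p=s['ee_pos'];print(p,s['orientation'],s['gripper_width'],s['gripper_force'],s['ft_force'])
shift([p[0],p[1],.30],91.5); shift([.5153,.2242,.30],101.6)
```

```text
[ 0.59279406 -0.17969727  0.03470342] [ 1.49537628e-03 -1.16096193e-02  9.99931478e-01  1.40743992e-04] 0.5021069534084739 63.05637001991272 [-0.80142705  1.58876796  5.42704537]
shift [-8.000e-01  1.000e-01 -2.653e+02] turn [ 0.     0.003 -0.003]
shift [  67.3  405.7 -265.4] turn [-0.     0.003 -0.179]
```

>>> arm_command --rows '[[[0, 0, -25], [0, 0, 0], 30], [[0, 0, -65], [0, 0, 0], 30], [[0, 0, -110], [0, 0, 0], 30], [[0, 5, -150], [0, 0, 0], 30], [[5, 30, -195], [0, 0, -0.02], 30], [[10, 65, -235], [0, 0, -0.04], 30], [[17, 100, -260], [0, 0, -0.06], 30], [[24, 140, -265], [0, 0, -0.08], 30], [[31, 180, -265], [0, 0, -0.1], 30], [[38, 220, -265], [0, 0, -0.12], 30], [[45, 260, -265], [0, 0, -0.14], 30], [[52, 300, -265], [0, 0, -0.16], 30], [[59, 340, -265], [0, 0, -0.179], 30], [[64, 375, -265], [0, 0, -0.179], 30], [[67.3, 395, -265], [0, 0, -0.179], 30], [[67.3, 405.7, -265], [0, 0, -0.179], 30], [[67.3, 405.7, -265], [0, 0, -0.179], 30], [[67.3, 405.7, -265], [0, 0, -0.179], 30]]'

```text
clock: 14.4
ee_pos: [0.5151, 0.2237, 0.2982]
orientation: [-0.0, -0.101, 0.995, 0.0]
ft_force: [-0.6, -0.2, -1.7]
gripper_width: 0.5
gripper_force: 62.2
```

Run:
```python
from h import *
for i in range(4):
    grab_frame("top"); s=observe();print(s['ee_pos'],s['orientation'])
print(s['gripper_width'],s['gripper_force'],s['ft_force'])
shift([.5153,.2242,.30],101.6)
```

```text
[0.51524257 0.2234088  0.29831986] [-9.55261466e-05 -1.00320418e-01  9.94955134e-01  2.93359140e-04]
[0.51529931 0.22326982 0.29843409] [-3.03834558e-06 -1.00129894e-01  9.94974299e-01  3.84858715e-04]
[0.5153213  0.22329563 0.29849188] [ 7.83580001e-05 -1.00081429e-01  9.94979144e-01  4.51697628e-04]
[0.51529452 0.22338966 0.29850237] [ 8.01482744e-05 -1.00116352e-01  9.94975608e-01  4.98996647e-04]
0.49865693876980605 62.15106010437012 [ 0.50784719 -0.10482001 -2.21079521]
shift [-0.2  0.8 -1.5] turn [ 0.001  0.    -0.002]
```

>>> arm_command --rows '[[[0, 0.8, 40], [0, 0, 0], 30], [[0, 0.8, 80], [0, 0, 0], 30], [[0, 0.8, 120], [0, 0, 0], 30], [[0, 0.8, 150], [0, 0, 0], 30], [[0, 0.8, 170], [0, 0, 0], 30], [[0, 0.8, 173], [0, 0, 0], 30], [[0, 0.8, 173], [0, 0, 0], 30], [[0, 0.8, 173], [0, 0, 0], 30]]'

```text
clock: 15.4
ee_pos: [0.516, 0.2255, 0.1272]
orientation: [0.001, -0.101, 0.995, 0.001]
ft_force: [-0.3, 0.2, -3.4]
gripper_width: 0.5
gripper_force: 62.0
```

Run:
```python
from h import *
for i in range(3): p,d=grab_frame("side");p2,d2=grab_frame("top")
s=observe();print(s['ee_pos'],s['ft_force'])
np.save("s5.npy",d);cv2.imwrite("pics/s5.png",cv2.resize(p[220:320,180:300],None,fx=6,fy=6,interpolation=cv2.INTER_CUBIC)[:,:,::-1])
a=np.radians(11.6);X=np.array([np.cos(a),np.sin(a),0]);Y=np.array([-np.sin(a),np.cos(a),0]);N=np.array([.5153,.2242,.075])
for n,D in(("side",d),("top",d2)):
    P=cloud(n,D)-N;L=np.stack([P@X,P@Y,P[...,2]],-1).reshape(-1,3)
    m=(abs(L[:,0])<.07)&(abs(L[:,1])<.035)&(L[:,2]>.012)&(L[:,2]<.075)&(D.reshape(-1)>0)
    q=L[m];print(n,len(q),np.round(np.percentile(q,[0.5,2,50,98,99.5],axis=0),4).tolist())
shift([.5153,.2242,.106],101.6)
```

```text
[0.51515621 0.22543597 0.12600995] [-0.10452673  0.03331821 -3.00778493]
side 726 [[-0.0483, -0.0206, 0.021], [-0.0479, -0.0171, 0.0228], [-0.0256, 0.022, 0.0554], [0.0461, 0.0317, 0.0747], [0.0473, 0.0341, 0.0749]]
top 273 [[-0.0495, -0.031, 0.0158], [-0.0493, -0.0258, 0.0223], [-0.0358, -0.0068, 0.0691], [0.0175, 0.021, 0.0748], [0.0434, 0.0217, 0.0749]]
shift [ 0.1 -1.3 20. ] turn [ 0.001  0.001 -0.001]
```

View pics/s5.png

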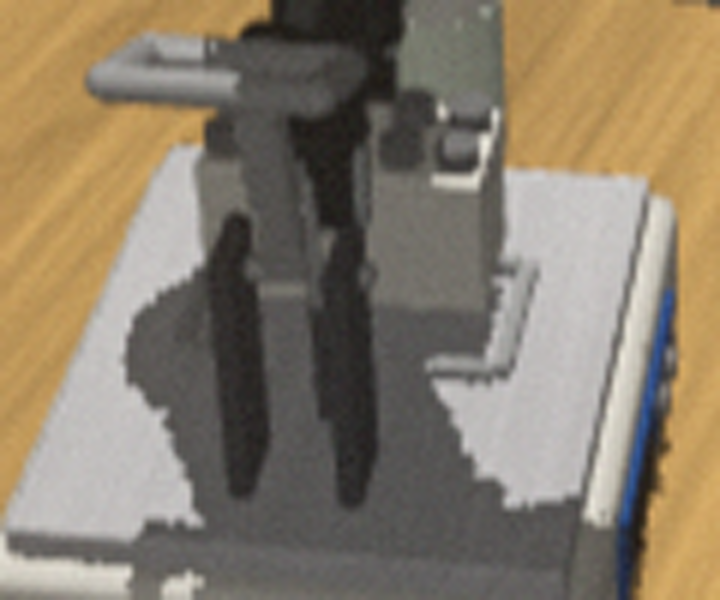

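The full holder hangs upright over the nest, with its underside about 21 mm above the deck and centred within about 1 mm. The near rail shows at (480,370). I'll lower it.

>>> arm_command --rows '[[[-0.7, -0.7, 8], [0, 0, 0], 30], [[-0.7, -0.7, 14], [0, 0, 0], 30], [[-0.7, -0.7, 18], [0, 0, 0], 30], [[-0.7, -0.7, 20], [0, 0, 0], 30], [[-0.7, -0.7, 20], [0, 0, 0], 30], [[-0.7, -0.7, 20], [0, 0, 0], 30], [[-0.7, -0.7, 20], [0, 0, 0], 30]]'

```text
clock: 16.4
ee_pos: [0.5152, 0.2244, 0.1067]
orientation: [-0.0, -0.101, 0.995, 0.0]
ft_force: [-6.3, -0.7, 9.1]
gripper_width: 0.503
gripper_force: 63.6
```

```bash
cat > meas.py <<'E'
from h import *
a=np.radians(11.6);X=np.array([np.cos(a),np.sin(a),0]);Y=np.array([-np.sin(a),np.cos(a),0]);N=np.array([.5153,.2242,.075])
for n in("side","top"):
    p,D=grab_frame(n)
    P=cloud(n,D)-N;L=np.stack([P@X,P@Y,P[...,2]],-1).reshape(-1,3)
    m=(abs(L[:,0])<.07)&(abs(L[:,1])<.035)&(L[:,2]>.012)&(L[:,2]<.075)&(D.reshape(-1)>0)
    q=L[m];print(n,len(q),np.round(np.percentile(q,[0.5,2,50,98,99.5],axis=0),4).tolist())
    k=q[abs(q[:,2]-.054)<.004];print(" top face",len(k),np.median(k[:,2]),cv2.minAreaRect(k[:,:2].astype(np.float32)))
s=observe();print(s['ee_pos'],s['ft_force'],s['gripper_width'])
E
python3 meas.py
```

```text
side 885 [[-0.0488, -0.0262, 0.0123], [-0.0484, -0.0223, 0.0137], [-0.0247, 0.019, 0.0517], [0.0442, 0.0288, 0.0665], [0.0464, 0.034, 0.0723]]
 top face 219 0.05449993754173062 ((-0.0019747018814086914, 0.005872182548046112), (0.057855211198329926, 0.09368560463190079), 85.0472183227539)
top 420 [[-0.0498, -0.029, 0.0132], [-0.0495, -0.0246, 0.0152], [-0.0343, -0.0069, 0.0544], [-0.0111, 0.0197, 0.0662], [0.0409, 0.0208, 0.069]]
 top face 174 0.05413683916481367 ((-0.03038424253463745, -0.0038846321403980255), (0.04955223202705383, 0.03912542760372162), 89.46710205078125)
[0.51516597 0.22437134 0.10670311] [-7.23519051 -1.12356171  9.49268439] 0.5025667968094586
```

It has contact force and the top face is at about 54 mm, so it is seated. I'll release, retreat upwards and look.

>>> arm_command --rows '[[[0, 0, 0], [0, 0, 0], 50], [[0, 0, 0], [0, 0, 0], 60], [[0, 0, 0], [0, 0, 0], 60], [[0, 0, -20], [0, 0, 0], 60], [[0, 0, -60], [0, 0, 0], 60], [[0, 0, -105], [0, 0, 0], 60], [[0, 0, -150], [0, 0, 0], 40], [[0, 0, -200], [0, 0, 0], 20], [[0, -50, -240], [0, 0, 0], 0], [[0, -100, -250], [0, 0, 0], 0], [[0, -150, -250], [0, 0, 0], 0], [[0, -150, -250], [0, 0, 0], 0], [[0, -150, -250], [0, 0, 0], 0], [[0, -150, -250], [0, 0, 0], 0]]'

```text
clock: 17.9
ee_pos: [0.5459, 0.0778, 0.3547]
orientation: [-0.0, -0.1, 0.995, 0.001]
ft_force: [-0.3, -0.4, 0.7]
gripper_width: 0.001
gripper_force: 0.0
```

```bash
python3 meas.py
python3 - <<'E'
from h import *
p,D=grab_frame("top")
P=cloud("top",D);t=cv2.resize(p[150:280,90:470],None,fx=2,fy=2,interpolation=cv2.INTER_CUBIC)
cv2.imwrite("pics/t6.png",t[:,:,::-1])
q=P[150:280,90:160].reshape(-1,3);b=q[(q[:,2]>.24)&(q[:,2]<.3)];print("bail",len(b),np.median(b,0),cv2.minAreaRect(b[:,:2].astype(np.float32)))
q=P[150:215,400:450].reshape(-1,3);b=q[(q[:,2]>.045)&(q[:,2]<.07)];print("empty",len(b),np.median(b[:,2]) if len(b) else 0,cv2.minAreaRect(b[:,:2].astype(np.float32)) if len(b) else 0)
E
```

```text
side 989 [[-0.0486, -0.0203, 0.0124], [-0.0483, -0.0179, 0.0136], [-0.0213, 0.0172, 0.0534], [0.0442, 0.0241, 0.065], [0.0462, 0.0244, 0.0658]]
 top face 324 0.05465440526899708 ((-0.0004364773631095886, 0.0012444797903299332), (0.09557004272937775, 0.04635973647236824), 0.48341384530067444)
top 933 [[-0.0496, -0.0236, 0.0127], [-0.0492, -0.0234, 0.0174], [-0.0013, -0.0055, 0.0543], [0.0438, 0.0189, 0.0658], [0.0452, 0.0206, 0.0667]]
 top face 499 0.05358602967494726 ((-0.0016957633197307587, -0.0014830324798822403), (0.09596741944551468, 0.044566355645656586), 0.31211066246032715)
[0.54570442 0.07849249 0.35474628] [-0.67906218  0.50658079  0.44582054] 0.0021744214047692725
bail 0 [nan nan nan] ((0.0, 0.0), (0.0, 0.0), 0.0)
empty 811 0.05855588109869192 ((0.5859456658363342, -0.3243351876735687), (0.0973370149731636, 0.04525819420814514), 1.4286564588546753)
  return _methods._mean(a, axis=axis, dtype=dtype,
  ret = um.true_divide(
```

View pics/t6.png

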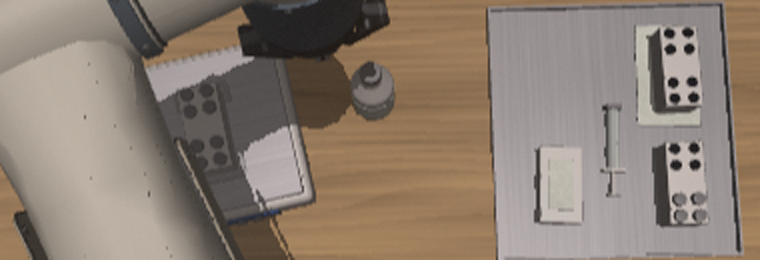

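The top view shows the empty holder on the pad, tray items undisturbed, and the full holder seated in the nest. Measured, it is flat at 54 mm and within 2 mm of centre. Now I'll go behind the bail with the fingers shut.

Run:
```python
from h import *
a=np.radians(11.6);Y=np.array([-np.sin(a),np.cos(a),0]);N=np.array([.5153,.2242,0])
q=shift(N+.188*Y+[0,0,.36],101.6)
```

```text
shift [ 2.000e-01  3.367e+02 -4.800e+00] turn [ 0.001 -0.     0.001]
```

>>> arm_command --rows '[[[0, 45, -10], [0, 0, 0], 0], [[0, 90, -10], [0, 0, 0], 0], [[0, 135, -10], [0, 0, 0], 0], [[0, 180, -10], [0, 0, 0], 0], [[0, 225, -10], [0, 0, 0], 0], [[0, 270, -10], [0, 0, 0], 0], [[0, 310, -10], [0, 0, 0], 0], [[0, 336, -10], [0, 0, 0], 0], [[0, 336, -10], [0, 0, 0], 0], [[0, 336, -10], [0, 0, 0], 0], [[0, 336, -10], [0, 0, 0], 0]]'

```text
clock: 19.15
ee_pos: [0.4784, 0.4064, 0.3659]
orientation: [0.0, -0.101, 0.995, 0.001]
ft_force: [0.1, -1.4, -0.0]
gripper_width: 0.0
gripper_force: 0.0
```

Run:
```python
from h import *
a=np.radians(11.6);Y=np.array([-np.sin(a),np.cos(a),0]);N=np.array([.5153,.2242,0])
p,D=grab_frame("side");s=observe();print(s['ee_pos'],s['joint_positions'])
shift(N+.188*Y+[0,0,.255],101.6)
X=np.array([np.cos(a),np.sin(a),0])
P=cloud("side",D)-N;L=np.stack([P@X,P@Y,P[...,2]],-1).reshape(-1,3)
m=(abs(L[:,0])<.05)&(L[:,1]>.05)&(L[:,1]<.2)&(L[:,2]>.24)&(L[:,2]<.3);print(m.sum(),np.percentile(L[m],[1,50,99],axis=0))
```

```text
[0.4786061  0.40604624 0.36616122] [ 9.51926811e-01  4.40764766e-01  7.16641254e-01 -3.21523905e-04
 -1.84507011e+00 -2.32153551e+00]
shift [  0.7   2.3 111.2] turn [ 0.001  0.001 -0.001]
537 [[-0.03502239  0.08294193  0.24549213]
 [-0.00105043  0.14582253  0.26781679]
 [ 0.03274826  0.15522527  0.27635949]]
```

The bail is where the open stop puts it (nest y about 147 mm, z about 269 mm). I'll go down behind it and push.

>>> arm_command --rows '[[[0, 2, 40], [0, 0, 0], 0], [[0, 2, 80], [0, 0, 0], 0], [[0, 2, 111], [0, 0, 0], 0], [[0, 2, 111], [0, 0, 0], 0], [[0, -12, 111], [0, 0, 0], 0], [[0, -24, 111], [0, 0, 0], 0], [[0, -36, 110], [0, 0, 0], 0], [[0, -48, 108], [0, 0, 0], 0], [[0, -60, 106], [0, 0, 0], 0], [[0, -70, 104], [0, 0, 0], 0], [[0, -78, 102], [0, 0, 0], 0], [[0, -86, 101], [0, 0, 0], 0], [[0, -92, 100], [0, 0, 0], 0], [[0, -96, 100], [0, 0, 0], 0], [[0, -96, 100], [0, 0, 0], 0], [[0, -96, 100], [0, 0, 0], 0]]'

```text
clock: 20.8
ee_pos: [0.4977, 0.3127, 0.2652]
orientation: [-0.0, -0.101, 0.995, 0.0]
ft_force: [-0.5, -0.8, 0.4]
gripper_width: 0.002
gripper_force: 0.0
```

```bash
cat > m2.py <<'E'
from h import *
a=np.radians(11.6);Y=np.array([-np.sin(a),np.cos(a),0]);N=np.array([.5153,.2242,0]);X=np.array([np.cos(a),np.sin(a),0])
p,D=grab_frame("side");s=observe();print(s['ee_pos'],s['ft_force'],"local",(s['ee_pos']-N)@Y)
P=cloud("side",D)-N;L=np.stack([P@X,P@Y,P[...,2]],-1).reshape(-1,3)
for z0,z1 in((.24,.31),(.18,.24),(.145,.18)):
    m=(abs(L[:,0])<.045)&(L[:,1]>-.09)&(L[:,1]<.2)&(L[:,2]>z0)&(L[:,2]<z1);print(z0,m.sum(),np.percentile(L[m],[2,50,98],axis=0).round(3).tolist() if m.sum() else '')
E
python3 m2.py
```

```text
[0.49765243 0.31289143 0.26524177] [ 0.18057167 -0.26285689 -0.16868329] local 0.0904284626052707
0.24 239 [[-0.012, 0.083, 0.268], [-0.005, 0.099, 0.286], [0.011, 0.105, 0.309]]
0.18 168 [[-0.033, -0.049, 0.181], [-0.008, -0.042, 0.189], [0.023, -0.034, 0.194]]
0.145 859 [[-0.032, -0.032, 0.148], [-0.002, 0.038, 0.161], [0.033, 0.102, 0.176]]
```

The bail has come down to nest y about -45 mm and z about 0.188, which is level. I'll retreat and make a final check.

>>> arm_command --rows '[[[0, 0, -40], [0, 0, 0], 0], [[0, 0, -90], [0, 0, 0], 0], [[0, 40, -130], [0, 0, 0], 0], [[0, 60, -150], [0, 0, 0], 0], [[0, 60, -150], [0, 0, 0], 0], [[0, 60, -150], [0, 0, 0], 0]]'

```text
clock: 21.45
ee_pos: [0.4856, 0.3723, 0.4148]
orientation: [-0.0, -0.101, 0.995, 0.0]
ft_force: [0.9, -0.5, -0.9]
gripper_width: 0.003
gripper_force: 0.0
```

```bash
python3 m2.py; python3 meas.py
python3 - <<'E'
from h import *
p,D=grab_frame("top");P=cloud("top",D)
for n,u0,u1,v0,v1,z0,z1 in(("empty",400,450,150,215,.045,.07),("half",415,450,212,268,.045,.08),("slide",350,390,215,270,.025,.045)):
    q=P[v0:v1,u0:u1].reshape(-1,3);b=q[(q[:,2]>z0)&(q[:,2]<z1)]
    print(n,len(b),cv2.minAreaRect(b[:,:2].astype(np.float32)) if len(b) else '')
print("spray",P[187,276],observe()['clock'])
E
```

```text
[0.48558421 0.37150457 0.41438316] [ 0.03303194  0.41855676 -0.59945386] local 0.1502711029573157
0.24 0 
0.18 216 [[-0.033, -0.048, 0.181], [0.001, -0.042, 0.189], [0.035, -0.034, 0.194]]
0.145 866 [[-0.032, -0.032, 0.148], [-0.002, 0.037, 0.161], [0.034, 0.102, 0.177]]
side 1030 [[-0.0485, -0.0197, 0.0126], [-0.0482, -0.0177, 0.0137], [-0.0196, 0.0176, 0.0537], [0.0442, 0.0241, 0.0657], [0.0462, 0.0252, 0.0717]]
 top face 264 0.05459172422751064 ((-0.0012107044458389282, 0.0007645264267921448), (0.04720006510615349, 0.09428559988737106), 89.20648956298828)
top 713 [[-0.0497, -0.0234, 0.0129], [-0.0494, -0.0233, 0.0158], [-0.0151, 0.0003, 0.0554], [0.0438, 0.02, 0.0673], [0.0453, 0.0207, 0.0737]]
 top face 305 0.053769088122233424 ((-0.0014957338571548462, -0.001300182193517685), (0.04436320438981056, 0.0956985205411911), 89.5718765258789)
[0.48565088 0.37060573 0.41455235] [ 0.27126411 -1.38764663 -0.82014186] -0.003314192061903578
empty 811 ((0.5860596895217896, -0.32434216141700745), (0.0969109833240509, 0.04613446816802025), 0.9808177947998047)
half 843 ((0.4488278031349182, -0.32233408093452454), (0.09571244567632675, 0.04536081850528717), 0.46861162781715393)
slide 816 ((0.4520833492279053, -0.18099159002304077), (0.05009804666042328, 0.08890535682439804), 87.71285247802734)
spray [0.56181217 0.03467609 0.16668187] 21.65
```

All in place, so I'm handing the job in.

```bash
python3 -c "
from bench import *
print(job_done())"
```

```text
the job is handed in; nothing more can be done
None
```

The job is handed in, with no verdict returned: by camera measurement the full holder is flat in the nest within about 2 mm with the hold-down arm level on it (its force on the holder was not measured), the empty holder is on the pad, and the half-filled holder, slide box and spray have not moved, though I viewed 12 pictures, two over the limit of 10.

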